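# Take down a cured glue-up from the dead-weight press

## Robot

A 6-joint arm with a two-finger parallel gripper is mounted at the origin on a cart in front of the work surface, level with it; the furniture and walls round the work are solid. World frame = base frame: x ahead of the robot, y to its left, z up, the work surface at z = 0. Lengths are in m, angles in rad, forces in N, time in s.
With the tool pointing down it reaches from about 0.35 to 0.775 m from the base axis. Payload 5.5 kg.
Tool frame: the origin (TCP) lies at the very end of the fingers, on their centre line; the grasp point (between the pads) lies 19 mm behind it; z points along the fingers, y is the line along which they close (so a half turn about z gives the same grasp; the last joint's range is limited). The gripper opens to 85 mm and grips with 20 to 120 N. Pads are 22 mm wide; open, the fingers measure 114 mm over their backs; the gripper's body (76 mm by 85 mm) begins 54 mm behind the grasp point. The pads swing forward as they close: fully open they stand 13 mm farther back than shut.
Start: joints at [-1.38, 0.313, 0.046, 1.304, 0, 1.431], TCP at [0.187, -0.544, 0.231] pointing down, gripper open.
Joint ranges: [-2.76, 2.76], [-0.86, 1.69], [-1.03, 1.26], [-2.2, 2.34], [-1.47, 1.5], [-3.14, 3.14]. Speed limits (rad/s): [2.57, 2.57, 3.14, 3.14, 3.14, 3.14].

## Interface

Orientations are given as a unit quaternion [w, x, y, z].
In Python, from workcell import env, cams, ticket, spotter gives the robot as it stands.
- The arm moves only by the tool jog_arm, never from a script. Its argument "increments" is a list that holds one entry, the list of rows, each a list of 7 numbers: the shift along the tool's x, y, z in units of 0.25 m (1.0 is 0.25 m), then the turn, a rotation vector about the tool's x, y, z in units of 180 degrees (1.0 is 180 degrees), then the closure in counts, from 0 (fully open) to 255 (shut). A call has 1 to 20 rows; each row shifts and turns the commanded pose from where the row before left it, along the tool's axes as they then stand; what a row does not reach is not made up. A row lasts 1/10 s, in which the tool goes at most 50 mm and 8.59 degrees, less where a joint would pass 70% of its speed; a pose out of reach is approached as far as the arm can. A call with a number of a shift or a turn outside -1 to 1 is refused whole. A call with a gripper value outside its range is refused whole. The fingers move at their own pace and stop on an object; "force" is the grip in N (left out, the last holds). Time passes only in rows, so rows that do not move let the fingers close. It gives the time, the measured TCP pose, the force, the opening and the grip force at its end, in the units of the state.
- env.get_state(): the state, without advancing time (a new reading comes with each control period).
- cams.read_camera(name): name is "side" or "top" or "wrist"; returns a dict with "pixels" (420x560x3 uint8, red, green, blue), "fx", "fy", "cx", "cy" (pixels), "k1" (the pictures are not rectified: a ray, as slopes to the right and down, at radius r is drawn at 1 + k1 r^2 times it, then the intrinsics apply), "xyz" and "attitude" of the camera in the world; the wrist camera has in their place "mount" (4x4, takes a point from camera to tool coordinates, whose origin is the TCP and whose axes are the flange's). Camera axes: x right, y down, z forward; pixel columns grow to the right and rows downward; lengths in m; the calibration is good to about 2 mm. A picture is of the moment at which its call begins: read the wrist's pose just before it. There is no depth.
- ticket.hand_in(): hands the job in; it is judged then, once.
Trained networks look in the newest picture that a camera, given by its name, has taken for a name from the list of things; names that differ only in an ending like _2 or _b are one class to them, and where a whole thing is asked for, a point or a joint stands for the part that bears it (a point fixed in the world has none). Each returns a list of dicts, best first, with "conf" (0 to 1); they miss things now and then, are a little off and sometimes report something else, mostly with a low value. They report only what shows in the picture. A call takes as long as a camera call.
- spotter.find_in(target, camera): "uv" ([column, row] in pixels, amid what is visible of it).
- spotter.cut_out(target, camera): "region" (420x560 bool, what is visible of it) and "uv" ([column, row] in pixels, amid what is visible of it).
- spotter.landmark_of(target, camera): "uv" ([column, row] in pixels: a listed point, or the origin of a listed thing).
The state is a dict: "clock": time; "joint_pos": joint angles; "qvel": joint speeds; "tau": joint torques, N m; "tcp_pos": TCP position; "orientation": TCP orientation; "wrist_force": force on the tool from outside, world axes, zero at the start; "ft_torque": the same for the moment, N m; "finger_gap": finger opening in m; "grip_force": force on a finger pad.
Only numpy, scipy, OpenCV 4.12 (cv2) and the standard library are available. Lean on these libraries where they do the work, as an engineer would, in place of code of your own. Each camera call takes 0.05 s, during which the arm holds its last target. There are 200 camera calls.

## Task

The glue under the bone inlay has set, so take the press apart from the top down, one thing at a time: park the small brass weight in the pale dish and the large steel weight in the dark dish, lift the plywood caul up off its guide posts and lay it flat between the pegs of its peg board, then lay the inlaid box lid face up between the battens of the felted board for cleaning up. Set each thing down rather than dropping it, and do not knock the glue bottle.

Things in the scene. Friction and masses are not known exactly. Their poses are not given: they have to be found in the camera images.
- small_weight: Small round brass weight, 36 mm diameter, 23 mm high, with a 16 mm knob on top (37 mm high in all), about 0.18 kg. Stands on top of the large weight at the start. Origin: centre of its underside, z up.
- large_weight: Large round dark steel weight, 52 mm diameter, 24 mm high, about 0.40 kg, a flat disc with a groove round it. Stands on the caul at the start, under the small weight. Origin: centre of its underside, z up.
- caul: Plywood pressing block (caul), 40 (x) by 98 (y) by 16 mm thick, cork sole, 0.05 to 0.08 kg. Lies across the box lid under the weights; two 13 mm holes, 36 mm either side of its centre along y, ride loosely on the posts of the press, whose tips stand 6 mm above its top. Origin: centre of its underside, z up.
- box_lid: Dark wooden box lid with a pale bone inlay on its upper face, 100 mm (its x) by 44 mm (its y) by 12 mm thick, 0.055 to 0.09 kg. Lies on the press bed under the caul; its two ends show either side of the caul. Origin: centre of its underside, z up.
- press_bed: Fixed aluminium plate, 120 (x) by 100 mm (y), top 10 mm above the worktop; 7 mm posts at y = -36, +36 mm, tips at 44 mm; low stop at its +x end. At the start the undersides are at 10 (lid), 22 (caul), 38 and 62 mm (weights), axes agreeing. Fingers have room beside weights and caul along its x; beside the lid along y only about 30 mm from its middle, clear of the posts. Origin: centre of underside.
- small_dish: Pale round wooden dish, fixed, 68 mm across the rim, red felt floor 46 mm across and 4 mm above the worktop, flared wall with its rim 11 mm above the worktop: home of the small brass weight. Origin: centre of its underside.
- large_dish: Dark round wooden dish, fixed, 84 mm across the rim, green felt floor 62 mm across and 4 mm above the worktop, flared wall with its rim 11 mm above the worktop: home of the large steel weight. Origin: centre of its underside.
- caul_rest: Fixed pale wooden board with six pegs, 76 (x) by 134 mm (y), top 8 mm above the worktop, peg tips at 21 mm: home of the caul. 7 mm pegs at x = -30, +30 with y = -32, +32 mm, and at x = 0, y = -59, +59 mm; the caul lies between them, its length along the board's y (either way round), about 6 mm to spare on each side. Origin: centre of underside.
- lid_board: Wooden board with green felt and four low dark battens, fixed, 128 mm (x) by 74 mm (y), felt 8 mm and battens 14.5 mm above the worktop: place of the box lid. The battens stand at the middle of each side (24 mm long on the long sides); the lid lies between them, length along the board's x (either way round), with 7 mm to spare on each side. Origin: centre of its underside.
- glue_bottle: White glue bottle with red nozzle, 35 mm diameter, 102 mm high, standing loose near the dishes; not to be disturbed. Origin: centre of its underside.

How it is judged:
By the outcome, as a careful person would: the job done as asked, in the order asked, and still so for the second after the job is handed in, with the robot touching nothing.
It also fails if it takes over 99 s, if anything falls off the work surface, if the arm or the gripper's body presses on something with over 40 N, if the wrist force passes 120 N, or if a joint passes its speed limit or range.

## Working session

There is one attempt and no reset: what is moved stays moved. The work goes in short steps, Python scripts to look and compute and a tool call to move; the robot and the scene stay as the last step left them, time stands still between calls to the robot, and variables do not carry over. Pictures are saved under pics/ and viewed, at most 14 in all, crops included, and the job is handed in when it is done.

Besides the shell and the picture viewer there is one more tool, called after ">>>" by a JSON object that holds its "fn" and its "kwargs", one argument or row to a line. jog_arm: Moves the arm, as the interface text tells. Shifts and turns lie within -1 to 1; 1 stands for 0.25 m of shift or 180 degrees of turn. Its arguments: {"type":"object","properties":{"increments":{"type":"array"},"force":{"type":"number"}},"required":["increments"]}

```bash
ls; mkdir -p pics; cat > h.py <<'E'
import numpy as np, cv2
from scipy.spatial.transform import Rotation as R
from workcell import env, cams, ticket, spotter
def q2R(q): return R.from_quat([q[1],q[2],q[3],q[0]]).as_matrix()
def cam(name):
    s=env.get_state(); c=cams.read_camera(name)
    if name=='wrist':
        M=np.array(c['mount']); Rt=q2R(s['orientation']); 
        c['R']=Rt@M[:3,:3]; c['t']=np.array(s['tcp_pos'])+Rt@M[:3,3]
    else:
        a=np.array(c['attitude']); c['R']=a if a.shape==(3,3) else q2R(a); c['t']=np.array(c['xyz'])
    return c
def ray(c,uv):
    d=np.array([(uv[0]-c['cx'])/c['fx'],(uv[1]-c['cy'])/c['fy']]); s=d.copy()
    for _ in range(20): s=d/(1+c['k1']*(s@s))
    return c['R']@np.array([s[0],s[1],1.])
def at(c,uv,z):
    r=ray(c,uv); return c['t']+r*(z-c['t'][2])/r[2]
def proj(c,p):
    q=c['R'].T@(np.array(p)-c['t']); s=q[:2]/q[2]; s=s*(1+c['k1']*(s@s))
    return np.array([s[0]*c['fx']+c['cx'],s[1]*c['fy']+c['cy']])
def save(c,n): cv2.imwrite('pics/'+n+'.png',c['pixels'][:,:,::-1])
def tri(c1,u1,c2,u2):
    A=[];b=[]
    for c,u in((c1,u1),(c2,u2)):
        r=ray(c,u);r/=np.linalg.norm(r);P=np.eye(3)-np.outer(r,r);A.append(P);b.append(P@c['t'])
    return np.linalg.lstsq(np.vstack(A),np.hstack(b),rcond=None)[0]
E
cat > a.py <<'E'
from h import *
np.set_printoptions(precision=4,suppress=True)
s=env.get_state(); print(s)
zs=dict(small_weight=.062,large_weight=.038,caul=.022,box_lid=.01,press_bed=0,small_dish=0,large_dish=0,caul_rest=0,lid_board=0,glue_bottle=0)
for n in('top','side'):
    c=cam(n); save(c,n); print(n,c['t'],c['R'][:,2],c['fx'])
    for k,z in zs.items():
        l=spotter.landmark_of(k,n)
        print(k,[(np.round(d['uv']),round(d['conf'],2),at(c,d['uv'],z)[:2]) for d in l[:2]])
E
python3 a.py
```

```text
pics
{'clock': 0.0, 'joint_pos': array([-1.3796,  0.314 ,  0.045 ,  1.3036, -0.    ,  1.4312]), 'qvel': array([-0.0006, -0.0028, -0.001 ,  0.0004,  0.0006, -0.0013]), 'tau': array([ -0.0003, -48.0621,  29.8536,   0.0193,  -0.0001,   0.    ]), 'tcp_pos': array([ 0.1866, -0.5433,  0.2304]), 'orientation': array([-0.0009,  0.9864,  0.1646, -0.    ]), 'wrist_force': array([-0.4509, -0.0856, -0.1089]), 'ft_torque': array([-0.0666, -0.0074,  0.0112]), 'grip_force': 0.0, 'finger_gap': 0.08550489090413976}
top [0.5043 0.0623 0.9342] [ 0.0826 -0.0018 -0.9966] 414.9132336100766
small_weight [(array([268., 197.]), 0.49, array([0.5917, 0.097 ]))]
large_weight [(array([267., 200.]), 0.68, array([0.5874, 0.1001]))]
caul [(array([266., 202.]), 0.78, array([0.5837, 0.1036]))]
box_lid [(array([268., 198.]), 0.79, array([0.5942, 0.0988])), (array([267., 201.]), 0.63, array([0.5868, 0.1021]))]
press_bed [(array([270., 202.]), 0.8, array([0.5864, 0.0953]))]
small_dish [(array([387., 190.]), 0.79, array([ 0.6141, -0.1716]))]
large_dish [(array([198., 249.]), 0.7, array([0.4783, 0.2556])), (array([343., 2
[... 429 characters left out ...]
))]
large_weight [(array([263., 234.]), 0.84, array([0.5875, 0.1025]))]
caul [(array([265., 237.]), 0.59, array([0.5872, 0.0903]))]
box_lid [(array([264., 248.]), 0.92, array([0.5831, 0.108 ])), (array([205., 296.]), 0.57, array([0.6391, 0.248 ]))]
press_bed [(array([263., 249.]), 0.78, array([0.5885, 0.0997])), (array([245., 211.]), 0.43, array([0.661 , 0.0003]))]
small_dish [(array([298., 173.]), 0.74, array([ 0.5958, -0.1721]))]
large_dish [(array([329., 203.]), 0.97, array([ 0.5026, -0.0776]))]
caul_rest [(array([203., 299.]), 0.73, array([0.6446, 0.2463]))]
lid_board [(array([303., 323.]), 0.78, array([0.4734, 0.2475]))]
glue_bottle [(array([247., 213.]), 0.62, array([0.6551, 0.0032]))]
```

View pics/top.png

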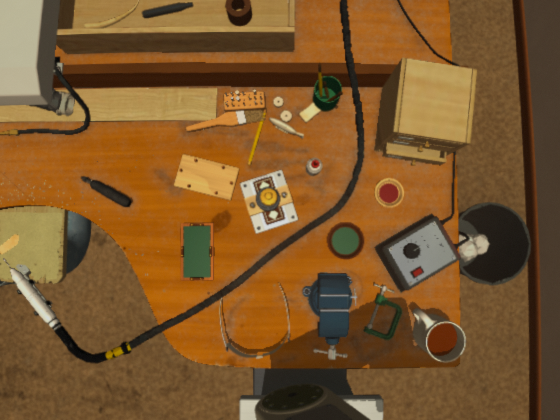

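View pics/side.png

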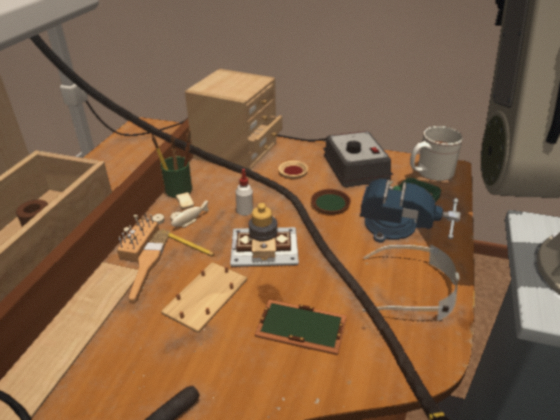

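The top view shows the press at (268,202), caul rest at (206,177), lid board at (198,250), small dish at (390,192), large dish at (345,240) and bottle at (314,167). A dark cable crosses between the press and the dishes, so I need its height, and also the yaws of the fixtures.

```bash
cat > b.py <<'E'
from h import *
np.set_printoptions(precision=4,suppress=True)
ct,cs=cam('top'),cam('side')
# cable polylines
T=np.array([[345,0],[350,40],[357,90],[361,130],[357,170],[345,200],[310,227],[270,252],[220,287],[160,326],[125,347]],float)
S=np.array([[40,42],[75,85],[120,120],[170,146],[220,165],[265,182],[290,196],[310,222],[330,260],[350,295],[380,340],[410,382],[432,412]],float)
Sd=np.vstack([a+(b-a)*np.linspace(0,1,30)[:,None] for a,b in zip(S,S[1:])])
for u in T:
    zz=np.arange(0,.7,.005); e=[np.min(np.linalg.norm(Sd-proj(cs,at(ct,u,z)),axis=1)) for z in zz]
    i=int(np.argmin(e)); good=[round(z,3) for z,x in zip(zz,e) if x<3]
    print(u,at(ct,u,zz[i]),round(e[i],1),good[:1],good[-1:])
for n,c in(('top',ct),('side',cs)):
  for k,z in(('caul_rest',.008),('lid_board',.0112),('press_bed',.01),('small_dish',.011),('large_dish',.011),('box_lid',.022),('caul',.038)):
    l=spotter.cut_out(k,n)
    if not l: print(n,k,None);continue
    m=l[0]['region'].astype(np.uint8); cn=max(cv2.findContours(m,cv2.RETR_EXTERNAL,cv2.CHAIN_APPROX_NONE)[0],key=cv2.contourArea)[:,0]
    P=np.array([at(c,p,z)[:2] for p in cn])*1000
    (x,y),wh,a=cv2.minAreaRect(P.astype(np.float32)); print(n,k,round(l[0]['conf'],2),np.round([x,y,*wh,a],1))
E
python3 b.py
```

```text
[345.   0.] [ 0.9802 -0.0569  0.155 ] 0.8 [np.float64(0.15)] [np.float64(0.16)]
[350.  40.] [ 0.9172 -0.0728  0.11  ] 0.5 [np.float64(0.105)] [np.float64(0.115)]
[357.  90.] [ 0.8269 -0.0946  0.06  ] 0.5 [np.float64(0.05)] [np.float64(0.065)]
[361. 130.] [ 0.7456 -0.1077  0.03  ] 0.8 [np.float64(0.02)] [np.float64(0.035)]
[357. 170.] [ 0.6585 -0.1012  0.01  ] 0.5 [np.float64(0.005)] [np.float64(0.02)]
[345. 200.] [ 0.5908 -0.0742  0.005 ] 0.3 [np.float64(0.0)] [np.float64(0.01)]
[310. 227.] [0.5294 0.0053 0.015 ] 0.4 [np.float64(0.005)] [np.float64(0.025)]
[270. 252.] [0.4738 0.0934 0.015 ] 0.7 [np.float64(0.005)] [np.float64(0.03)]
[220. 287.] [0.3964 0.2026 0.015 ] 1.0 [np.float64(0.005)] [np.float64(0.02)]
[160. 326.] [0.3137 0.3281 0.035 ] 0.7 [np.float64(0.03)] [np.float64(0.04)]
[125. 347.] [0.2764 0.3907 0.07  ] 6.8 [] []
top caul_rest 0.7 [642.1 239.3 135.2  75.9  76.1]
top lid_board 0.78 [474.7 256.9 128.2  73.8   1. ]
top press_bed 0.69 [550.3  84.9  40.2  97.3  18.6]
top small_dish 0.77 [ 608.  -173.    63.7   65.9   89.3]
top large_dish 0.79 [501.1 -75.1  79.8  80.3   0.2]
top box_lid 0.91 [554.7  85.2  30.   43.9  18.8]
top caul 0.79 [598.9  64.5  43.3  31.4  16.9]
side caul_rest 0.73 [640.1 241.6 140.4  82.   75.9]
side lid_board 0.8 [473.2 261.   83.9 127.1  89.7]
side press_bed 0.61 [585.5 100.6 119.3 104.7  18.4]
side small_dish 0.96 [ 605.2 -168.4   61.6   68.6   15.9]
side large_dish 0.64 [498.9 -70.1  80.7  84.9  16.1]
side box_lid 0.65 [617.9 114.3  31.1  50.2  16.4]
side caul 0.81 [573.  136.7  39.   49.9  19.4]
```

The cable lies flat on the table and the press yaw is about 18.5°. I'll move above the press for a close look.

>>> {"fn": "jog_arm", "kwargs": {
  "increments": [
    [[0.146,-0.119,-0.018,0,0,0,0],[0.146,-0.119,-0.018,0,0,0,0],[0.146,-0.119,-0.018,0,0,0,0],[0.146,-0.119,-0.018,0,0,0,0],[0.146,-0.119,-0.018,0,0,0,0],[0.146,-0.119,-0.018,0,0,0,0],[0.146,-0.119,-0.018,0,0,0,0],[0.146,-0.119,-0.018,0,0,0,0],[0.146,-0.119,-0.018,0,0,0,0],[0.146,-0.119,-0.018,0,0,0,0],[0.146,-0.119,-0.018,0,0,0,0],[0.146,-0.119,-0.018,0,0,0,0],[0.146,-0.119,-0.018,0,0,0,0],[0.146,-0.119,-0.018,0,0,0,0],[0.146,-0.119,-0.018,0,0,0,0],[0.146,-0.119,-0.018,0,0,0,0]]
  ]
}}

```text
clock: 3.5
tcp_pos: [0.5852, 0.098, 0.3036]
orientation: [0.0, 0.986, 0.165, 0.0]
wrist_force: [1.6, -0.6, 0.6]
finger_gap: 0.0849
grip_force: 0.0
```

>>> {"fn": "jog_arm", "kwargs": {
  "increments": [
    [[0,0,0,0,0,-0.0415,0],[0,0,0,0,0,-0.0415,0],[0,0,0,0,0,-0.0415,0],[0,0,0,0,0,-0.0415,0],[0,0,0,0,0,-0.0415,0],[0,0,0,0,0,-0.0415,0],[0,0,0,0,0,-0.0415,0],[0,0,0,0,0,-0.0415,0],[0,0,0,0,0,-0.0415,0],[0,0,0,0,0,-0.0415,0],[0,0,0,0,0,-0.0415,0],[0,0,0,0,0,-0.0415,0],[0,0,0,0,0,0,0],[0,0,0,0,0,0,0]]
  ]
}}

```text
clock: 4.9
tcp_pos: [0.5845, 0.096, 0.3033]
orientation: [0.0, 0.585, 0.811, -0.0]
wrist_force: [0.1, -0.4, 0.3]
finger_gap: 0.0851
grip_force: 0.0
```

```bash
cat > w.py <<'E'
from h import *
import sys
np.set_printoptions(precision=4,suppress=True)
zs=dict(small_weight=.062,large_weight=.038,caul=.022,box_lid=.01,press_bed=0,small_dish=0,large_dish=0,caul_rest=0,lid_board=0,glue_bottle=0)
s=env.get_state(); c=cam('wrist'); save(c,sys.argv[1])
Rt=q2R(s['orientation']); print('t',s['clock'],'tcp',s['tcp_pos'],'phi',np.degrees(np.arctan2(Rt[1,0],Rt[0,0])),'z',Rt[:,2],'cam',c['t'],c['R'][:,2],'F',s['wrist_force'],'gap',s['finger_gap'])
for k in sys.argv[2:]:
    l=spotter.landmark_of(k,'wrist')[:2]; print(k,[(np.round(d['uv'],1),round(d['conf'],2),at(c,d['uv'],zs[k])[:2]) for d in l])
E
python3 w.py w1 small_weight large_weight caul box_lid press_bed large_dish small_dish caul_rest lid_board glue_bottle
```

```text
t 4.9 tcp [0.5845 0.096  0.3033] phi 108.41561367100306 z [ 0.     -0.0001 -1.    ] cam [0.565  0.1578 0.4457] [ 0.0822 -0.2464 -0.9657] F [ 0.0566 -0.4101  0.291 ] gap 0.08513430500938271
small_weight [(array([282.5, 180.7]), 0.66, array([0.5917, 0.098 ]))]
large_weight [(array([282.6, 179.8]), 0.69, array([0.5931, 0.0953]))]
caul []
box_lid []
press_bed [(array([358.2,  79.7]), 0.6, array([0.6448, 0.239 ]))]
large_dish [(array([183.1, 268.6]), 0.6, array([ 0.5012, -0.0774]))]
small_dish [(array([237.4, 343.8]), 0.6, array([ 0.6111, -0.1734]))]
caul_rest [(array([358.8,  80.2]), 0.88, array([0.6457, 0.2387]))]
lid_board [(array([235.1,  16.5]), 0.65, array([0.4783, 0.2595]))]
glue_bottle [(array([310.5, 255.8]), 0.9, array([ 0.6679, -0.0009]))]
```

View pics/w1.png

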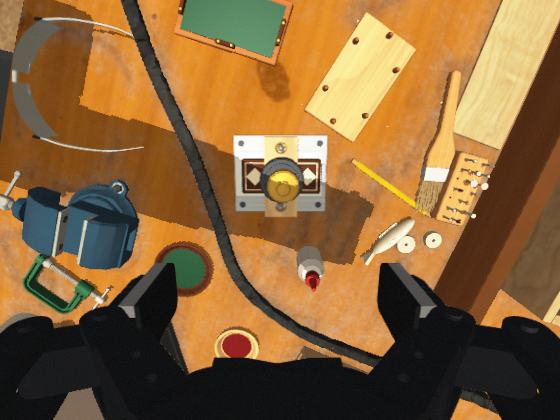

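The wrist view shows the press plate corners at (233,136), (326,135), (327,211) and (232,212), aligned with the image. The posts are at (281,147) and (281,207), the brass knob near (282,189).

```bash
cat > p.py <<'E'
from h import *
import cv2
np.set_printoptions(precision=4,suppress=True)
c=cam('wrist'); im=c['pixels']
crop=cv2.resize(im[120:225,215:345,::-1],None,fx=6,fy=5.7,interpolation=cv2.INTER_CUBIC); cv2.imwrite('pics/w1c.png',crop)
for k,z in(('press_bed',.01),('caul_rest',.008),('small_dish',.011),('large_dish',.011),('lid_board',.01),('small_weight',.085)):
    l=spotter.cut_out(k,'wrist')
    for d in l[:2]:
        cn=max(cv2.findContours(d['region'].astype(np.uint8),cv2.RETR_EXTERNAL,cv2.CHAIN_APPROX_NONE)[0],key=cv2.contourArea)[:,0]
        P=np.array([at(c,p,z)[:2] for p in cn])*1000
        (x,y),wh,a=cv2.minAreaRect(P.astype(np.float32)); print(k,round(d['conf'],2),np.round([x,y,*wh,a],1))
print('plate',[at(c,u,.01)[:2] for u in((233,136),(326,135),(327,211),(232,212))])
print('posts',at(c,(281,147),.044),at(c,(281,207),.044))
print('knob',at(c,(282,189),.099))
b=[at(cam('top'),u,z) for u,z in(((385,160),.0),((385,160),.06),((440,165),.06))]; print('cabinet',b)
E
python3 p.py
```

```text
press_bed 0.85 [550.7  84.9  38.4  98.3  17.2]
caul_rest 0.65 [643.9 237.6 133.6  75.9  76. ]
small_dish 0.68 [ 607.9 -165.3   65.2   50.5   16.3]
large_dish 0.98 [506.9 -69.2  69.8  83.8  47.5]
lid_board 0.97 [477.5 254.7 127.2  74.2   1.8]
small_weight 0.96 [591.5  97.4  33.7  36.2  18.6]
plate [array([0.5177, 0.124 ]), array([0.6285, 0.1626]), array([0.6648, 0.0701]), array([0.545 , 0.0284])]
posts [0.5784 0.1324 0.044 ] [0.6017 0.0638 0.044 ]
knob [0.5914 0.0953 0.099 ]
cabinet [array([ 0.6839, -0.1677,  0.    ]), array([ 0.6724, -0.153 ,  0.06  ]), array([ 0.6628, -0.2728,  0.06  ])]
```

View pics/w1c.png

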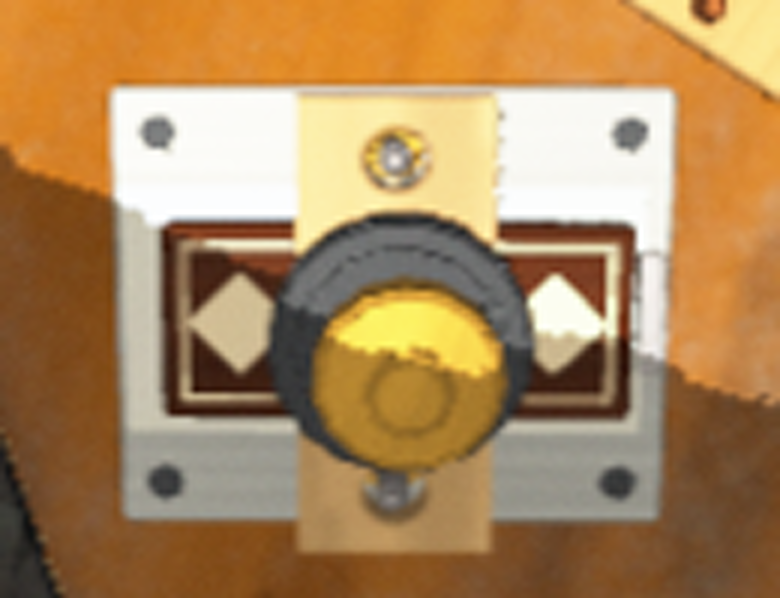

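The close-up agrees: post tips are at about (281,147) and (281,205), knob at (283,189). The stack axis is near (0.590, 0.097), yaw about 18.7°. Next I descend and grip the small weight.

>>> {"fn": "jog_arm", "kwargs": {
  "force": 30,
  "increments": [
    [[-0.003,0.022,0.1,0,0,0,0],[0,0,0.18,0,0,0,0],[0,0,0.18,0,0,0,0],[0,0,0.18,0,0,0,0],[0,0,0.16,0,0,0,0],[0,0,0.08,0,0,0,0],[0,0,0.045,0,0,0,0],[0,0,0,0,0,0,0],[0,0,0,0,0,0,0],[0,0,0,0,0,0,255],[0,0,0,0,0,0,255],[0,0,0,0,0,0,255],[0,0,0,0,0,0,255],[0,0,0,0,0,0,255],[0,0,0,0,0,0,255],[0,0,0,0,0,0,255],[0,0,0,0,0,0,255]]
  ]
}}

```text
clock: 7.65
tcp_pos: [0.5906, 0.0971, 0.073]
orientation: [0.001, 0.584, 0.812, 0.001]
wrist_force: [-0.1, 0.9, 4.9]
finger_gap: 0.0343
grip_force: 29.8
```

>>> {"fn": "jog_arm", "kwargs": {
  "increments": [
    [[0,0,-0.06,0,0,0,255],[0,0,-0.16,0,0,0,255],[0,0,-0.18,0,0,0,255],[0,0,-0.08,0,0,0,255],[-0.16,-0.044,0,0,0,0,255],[-0.16,-0.044,0,0,0,0,255],[-0.16,-0.044,0,0,0,0,255],[-0.16,-0.044,0,0,0,0,255],[0,0,0,0,0,0,255],[0,0,0,0,0,0,255]]
  ]
}}

```text
clock: 8.65
tcp_pos: [0.5987, -0.0696, 0.1912]
orientation: [-0.001, 0.585, 0.811, -0.0]
wrist_force: [0.1, 0.0, -1.8]
finger_gap: 0.0339
grip_force: 30.5
```

```bash
cat >> w.py <<'E'
for k,z in dict(small_dish=.011,large_dish=.011,caul_rest=.008,lid_board=.01).items():
  if k in sys.argv[2:]:
    for d in spotter.cut_out(k,'wrist')[:1]:
        cn=max(cv2.findContours(d['region'].astype(np.uint8),cv2.RETR_EXTERNAL,cv2.CHAIN_APPROX_NONE)[0],key=cv2.contourArea)[:,0]
        P=np.array([at(c,p,z)[:2] for p in cn])*1000
        (x,y),wh,a=cv2.minAreaRect(P.astype(np.float32)); print(k,round(d['conf'],2),np.round([x,y,*wh,a],1))
E
python3 w.py w2 small_dish large_dish small_weight
```

```text
t 8.65 tcp [ 0.5987 -0.0696  0.1912] phi 108.4521074972289 z [-0.0016  0.0006 -1.    ] cam [ 0.5793 -0.008   0.3337] [ 0.0808 -0.2457 -0.966 ] F [ 0.1064  0.0315 -1.7537] gap 0.03394857048369578
small_dish []
large_dish []
small_weight [(array([274.9, 262.2]), 0.58, array([ 0.6144, -0.1198]))]
small_dish 0.45 [ 608.6 -202.1    9.7   23.9   63.6]
large_dish 0.95 [502.2 -74.1  82.9  80.4  18.4]
```

View pics/w2.png

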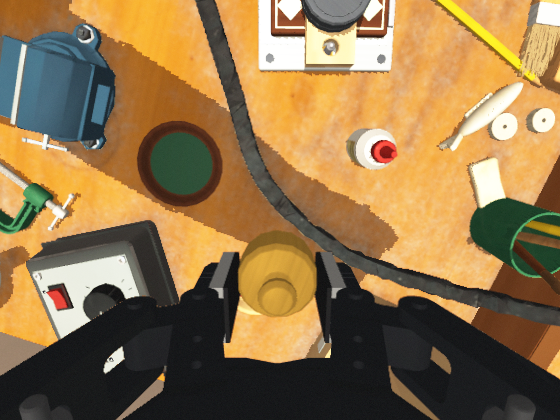

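The weight is held at (276,280), and the small dish is hidden behind it. I'll check the in-hand offset.

```bash
python3 - <<'E'
from h import *
s=env.get_state(); c=cam('wrist'); Rt=q2R(s['orientation'])
for u,z in(((276,293),.218),((277,272),.204)): print(Rt.T@(at(c,u,z)-s['tcp_pos']))
E
```

```text
[ 0.00170262  0.0006284  -0.02599434]
[ 0.00392224  0.0010159  -0.01199413]
```

The body would be tight to the cabinet at this yaw, so I'll turn the tool to φ≈172° first and look again at the dish.

>>> {"fn": "jog_arm", "kwargs": {
  "increments": [
    [[0,0,0,0,0,-0.044,255],[0,0,0,0,0,-0.044,255],[0,0,0,0,0,-0.044,255],[0,0,0,0,0,-0.044,255],[0,0,0,0,0,-0.044,255],[0,0,0,0,0,-0.044,255],[0,0,0,0,0,-0.044,255],[0,0,0,0,0,-0.044,255],[0.13,-0.15,0,0,0,0,255],[0.13,-0.15,0,0,0,0,255],[0,0,0,0,0,0,255],[0,0,0,0,0,0,255]]
  ]
}}

```text
clock: 10.2
tcp_pos: [0.524, -0.1341, 0.1925]
orientation: [0.0, 0.071, 0.997, -0.0]
wrist_force: [0.9, -0.5, -1.4]
finger_gap: 0.034
grip_force: 30.6
```

```bash
python3 w.py w3 small_dish
```

```text
t 10.2 tcp [ 0.524  -0.1341  0.1925] phi 171.87820650045083 z [ 0.0009 -0.0001 -1.    ] cam [ 0.4603 -0.125   0.3349] [ 0.2574 -0.0377 -0.9656] F [ 0.8555 -0.4633 -1.4162] gap 0.03399682670984563
small_dish []
small_dish 0.46 [ 580.5 -179.8    6.8    7.6   34. ]
```

View pics/w3.png

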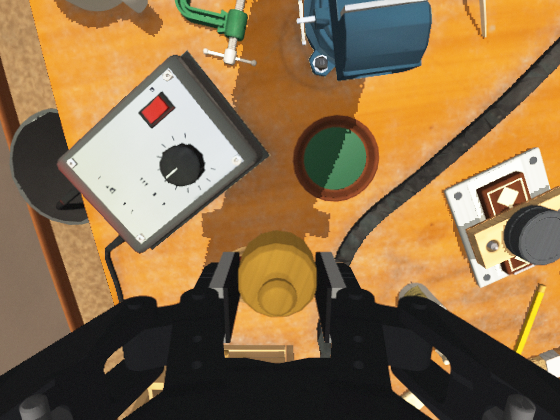

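>>> {"fn": "jog_arm", "kwargs": {
  "increments": [
    [[-0.181,-0.052,0,0,0,0,255],[-0.181,-0.052,0,0,0,0,255],[0,0,0.15,0,0,0,255],[0,0,0.18,0,0,0,255],[0,0,0.18,0,0,0,255],[0,0,0.06,0,0,0,255],[0,0,0,0,0,0,255],[0,0,0,0,0,0,255]]
  ]
}}

```text
clock: 11.15
tcp_pos: [0.6114, -0.1716, 0.0497]
orientation: [0.0, 0.069, 0.998, -0.0]
wrist_force: [-0.3, -0.4, -0.8]
finger_gap: 0.0338
grip_force: 30.7
```

```bash
python3 - <<'E'
from h import *
s=env.get_state(); print(s['tcp_pos'],s['wrist_force'])
c=cam('side'); a=cv2.resize(c['pixels'][110:230,220:360],None,fx=4,fy=4,interpolation=cv2.INTER_CUBIC)
cv2.imwrite('pics/s2.png',a[:,:,::-1])
l=spotter.landmark_of('small_weight','side')[:1]
zb=s['tcp_pos'][2]-.011
print([at(c,d['uv'],zb) for d in l], 'dish centre px',(proj(c,(.608,-.1725,.011))-[220,110])*4,'weight px',(proj(c,[.608,-.1725,zb])-[220,110])*4)
E
```

```text
[ 0.6113815  -0.1715836   0.04974554] [-0.3472142  -0.40281443 -0.84032023]
[array([ 0.58540697, -0.0970192 ,  0.03874554])] dish centre px [291.36211569 230.81811747] weight px [291.70333095 188.40185048]
```

View pics/s2.png

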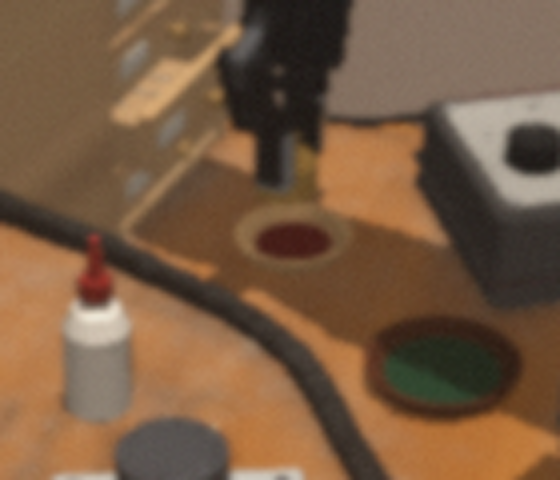

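The dish sits at crop (293,237), and the weight is above it. I'll check the open drawer's clearance before lowering.

```bash
python3 - <<'E'
from h import *
ct,cs=cam('top'),cam('side')
a=cv2.resize(ct['pixels'][50:200,365:485],None,fx=4,fy=4,interpolation=cv2.INTER_CUBIC); cv2.imwrite('pics/t2.png',a[:,:,::-1])
for u,v in(((387,158),(248.8,138.8)),((445,164),(279,117.5))): print(tri(ct,u,cs,v))
E
```

```text
[ 0.68590992 -0.14699261  0.08523467]
[ 0.66623924 -0.2748795   0.07995944]
```

View pics/t2.png

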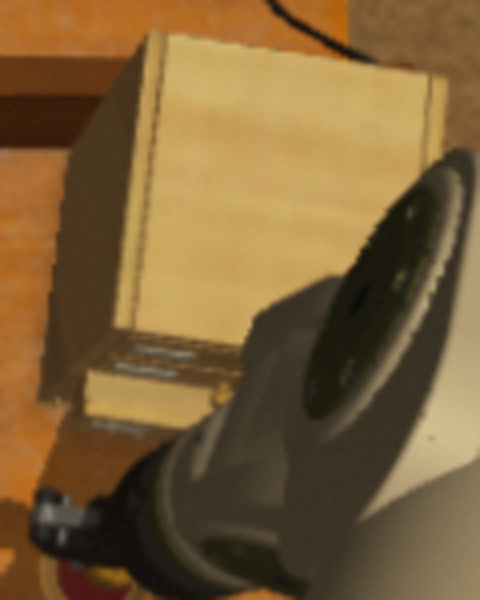

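The drawer top is at about z=0.082 and its front at x≥0.667, so there is room. Lower and release.

>>> {"fn": "jog_arm", "kwargs": {
  "increments": [
    [[0.008,0,0.06,0,0,0,255],[0,0,0.05,0,0,0,255],[0,0,0.02,0,0,0,255],[0,0,0.006,0,0,0,255],[0,0,0,0,0,0,255],[0,0,0,0,0,0,255]]
  ]
}}

```text
clock: 11.95
tcp_pos: [0.6089, -0.1722, 0.0161]
orientation: [0.001, 0.07, 0.998, -0.0]
wrist_force: [0.3, 0.1, -1.4]
finger_gap: 0.0342
grip_force: 30.7
```

>>> {"fn": "jog_arm", "kwargs": {
  "increments": [
    [[0,0,0.004,0,0,0,255],[0,0,0.003,0,0,0,255],[0,0,0,0,0,0,255]]
  ]
}}

```text
clock: 12.25
tcp_pos: [0.6091, -0.1723, 0.0151]
orientation: [0.001, 0.07, 0.998, -0.0]
wrist_force: [-0.5, 0.5, 4.9]
finger_gap: 0.0341
grip_force: 31.2
```

>>> {"fn": "jog_arm", "kwargs": {
  "increments": [
    [[0,0,0,0,0,0,100],[0,0,0,0,0,0,100],[0,0,0,0,0,0,100],[0,0,0,0,0,0,100],[0,0,-0.05,0,0,0,100],[0,0,-0.1,0,0,0,100],[0,0,-0.18,0,0,0,100],[0,0,-0.19,0,0,0,100],[0,0,-0.18,0,0,0,50],[0.038,0.176,0,0,0,0,0],[0.038,0.176,0,0,0,0,0],[0.038,0.176,0,0,0,0,0],[0.038,0.176,0,0,0,0,0],[0.038,0.176,0,0,0,0,0],[0.036,0.176,0,0,0,0,0]]
  ]
}}

```text
clock: 13.75
tcp_pos: [0.5891, 0.0991, 0.19]
orientation: [0.001, 0.07, 0.998, 0.0]
wrist_force: [1.0, -0.2, 0.1]
finger_gap: 0.0857
grip_force: 0.0
```

>>> {"fn": "jog_arm", "kwargs": {
  "increments": [
    [[0,0,0,0,0,0.044,0],[0,0,0,0,0,0.044,0],[0,0,0,0,0,0.044,0],[0,0,0,0,0,0.044,0],[0,0,0,0,0,0.044,0],[0,0,0,0,0,0.044,0],[0,0,0,0,0,0.044,0],[0,0,0,0,0,0.044,0],[0,0,0,0,0,0,0]]
  ]
}}

```text
clock: 14.65
tcp_pos: [0.5895, 0.0974, 0.1897]
orientation: [0.0, 0.584, 0.812, 0.0]
wrist_force: [-0.7, -0.2, -0.7]
finger_gap: 0.0852
grip_force: 0.0
```

```bash
python3 w.py w4 large_weight caul; python3 - <<'E'
from h import *
c=cam('side'); a=cv2.resize(c['pixels'][140:280,200:360],None,fx=4,fy=4,interpolation=cv2.INTER_CUBIC)
b=cv2.resize(cv2.imread('pics/w4.png'),(560,420)); a=a[:,:,::-1]
out=np.zeros((560,800,3),np.uint8); out[:, :400]=cv2.resize(a,(400,560)) ; out[:420,400:]=b[:,80:480]; cv2.imwrite('pics/m4.png',out)
E
```

```text
t 14.65 tcp [0.5895 0.0974 0.1897] phi 108.57323000113881 z [ 0.0009 -0.     -1.    ] cam [0.5696 0.1592 0.3321] [ 0.0838 -0.2462 -0.9656] F [-0.6746 -0.2158 -0.7023] gap 0.08519776778835333
large_weight [(array([279.1, 198.6]), 0.55, array([0.5928, 0.0971]))]
caul [(array([382.3,  65.3]), 0.61, array([0.6407, 0.2336]))]
```

View pics/m4.png

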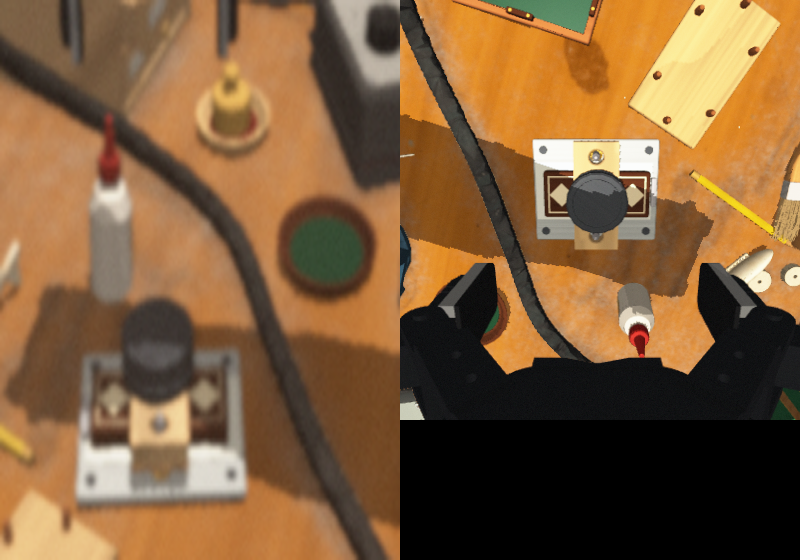

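The small weight stands upright in its dish at (232,110). The big disc is centred in the wrist view at (597,203). I'll grip it.

>>> {"fn": "jog_arm", "kwargs": {
  "force": 50,
  "increments": [
    [[0,0.008,0.12,0,0,0,0],[0,0,0.18,0,0,0,0],[0,0,0.15,0,0,0,0],[0,0,0.08,0,0,0,0],[0,0,0.033,0,0,0,0],[0,0,0,0,0,0,0],[0,0,0,0,0,0,0],[0,0,0,0,0,0,255],[0,0,0,0,0,0,255],[0,0,0,0,0,0,255],[0,0,0,0,0,0,255],[0,0,0,0,0,0,255],[0,0,0,0,0,0,255],[0,0,0,0,0,0,255]]
  ]
}}

```text
clock: 16.25
tcp_pos: [0.5916, 0.0978, 0.0497]
orientation: [0.001, 0.584, 0.812, 0.0]
wrist_force: [-2.6, -1.0, 6.5]
finger_gap: 0.0487
grip_force: 50.9
```

>>> {"fn": "jog_arm", "kwargs": {
  "increments": [
    [[0,0,-0.04,0,0,0,255],[0,0,-0.12,0,0,0,255],[0,0,-0.18,0,0,0,255],[0,0,-0.1,0,0,0,255],[-0.068,-0.07,0,0,0,0,255],[-0.068,-0.07,0,0,0,0,255],[-0.068,-0.07,0,0,0,0,255],[-0.068,-0.07,0,0,0,0,255],[0,0,0,0,0,0,255],[0,0,0,0,0,0,255]]
  ]
}}

```text
clock: 17.25
tcp_pos: [0.5465, 0.011, 0.1583]
orientation: [-0.0, 0.584, 0.812, 0.0]
wrist_force: [-0.2, -0.4, -4.8]
finger_gap: 0.049
grip_force: 53.3
```

```bash
python3 w.py w5 large_dish; python3 - <<'E'
from h import *
s=env.get_state(); c=cam('wrist'); Rt=q2R(s['orientation'])
l=spotter.cut_out('large_weight','wrist')
for d in l[:1]:
    u=d['uv']; ys,xs=np.nonzero(d['region']); print(d['conf'],u,xs.min(),xs.max(),ys.min(),ys.max())
    print(Rt.T@(at(c,u,s['tcp_pos'][2]+.012)-s['tcp_pos']))
E
```

```text
t 17.25 tcp [0.5465 0.011  0.1583] phi 108.52906509730558 z [ 0.0002  0.0004 -1.    ] cam [0.5268 0.0727 0.3007] [ 0.0829 -0.2458 -0.9658] F [-0.2036 -0.4474 -4.8153] gap 0.04897943140981989
large_dish [(array([202.6, 264.1]), 0.83, array([ 0.5009, -0.0752]))]
large_dish 0.68 [483.9 -63.   79.8  38.8  56.6]
0.55 [276.7, 273.5] 220 334 208 330
[ 0.00323819  0.00089015 -0.0119996 ]
```

View pics/w5.png

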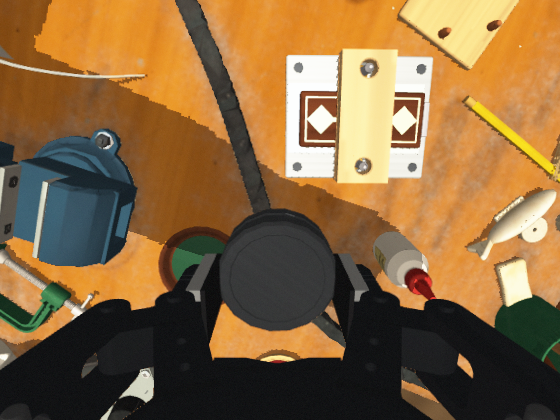

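The disc is held level at (277,275), and the dish at (205,262) matches the estimate. Lower it into the dark dish.

>>> {"fn": "jog_arm", "kwargs": {
  "increments": [
    [[-0.138,-0.139,0,0,0,0,255],[-0.138,-0.139,0,0,0,0,255],[0,0,0.12,0,0,0,255],[0,0,0.18,0,0,0,255],[0,0,0.15,0,0,0,255],[0,0,0.07,0,0,0,255],[0,0,0.035,0,0,0,255],[0,0,0.01,0,0,0,255],[0,0,0,0,0,0,255],[0,0,0,0,0,0,255]]
  ]
}}

```text
clock: 18.5
tcp_pos: [0.5041, -0.0765, 0.0181]
orientation: [0.001, 0.583, 0.812, 0.0]
wrist_force: [-0.3, -0.0, -3.3]
finger_gap: 0.0492
grip_force: 53.6
```

>>> {"fn": "jog_arm", "kwargs": {
  "increments": [
    [[0,-0.003,0.006,0,0,0,255],[0,0,0.003,0,0,0,255],[0,0,0.002,0,0,0,255],[0,0,0,0,0,0,255]]
  ]
}}

```text
clock: 18.9
tcp_pos: [0.5029, -0.0768, 0.0158]
orientation: [0.001, 0.584, 0.812, 0.0]
wrist_force: [-2.1, 0.3, 8.1]
finger_gap: 0.0489
grip_force: 54.7
```

>>> {"fn": "jog_arm", "kwargs": {
  "increments": [
    [[0,0,0,0,0,0,60],[0,0,0,0,0,0,60],[0,0,0,0,0,0,60],[0,0,0,0,0,0,60],[0,0,-0.06,0,0,0,60],[0,0,-0.12,0,0,0,60],[0,0,-0.18,0,0,0,60],[0,0,-0.19,0,0,0,60],[0.138,0.138,0,0,0,0,60],[0.138,0.138,0,0,0,0,60],[0.138,0.138,0,0,0,0,60],[0.138,0.138,0,0,0,0,60],[0,0,0,0,0,0,60],[0,0,0,0,0,0,60]]
  ]
}}

```text
clock: 20.3
tcp_pos: [0.5887, 0.0994, 0.1509]
orientation: [-0.0, 0.583, 0.813, -0.0]
wrist_force: [0.2, -1.7, -0.1]
finger_gap: 0.0651
grip_force: 0.0
```

```bash
python3 w.py w6 caul caul_rest lid_board; python3 - <<'E'
from h import *
c=cam('side'); a=cv2.resize(c['pixels'][140:280,200:360],None,fx=4,fy=4,interpolation=cv2.INTER_CUBIC)
b=cv2.imread('pics/w6.png'); a=a[:,:,::-1]
out=np.zeros((560,800,3),np.uint8); out[:, :400]=cv2.resize(a,(400,560)) ; out[:420,400:]=b[:,120:520]; cv2.imwrite('pics/m6.png',out)
E
```

```text
t 20.3 tcp [0.5887 0.0994 0.1509] phi 108.74377476923078 z [-0.0011 -0.0005 -1.    ] cam [0.569  0.1612 0.2933] [ 0.0826 -0.2463 -0.9657] F [ 0.2134 -1.7041 -0.079 ] gap 0.06511989495367394
caul [(array([274.7, 206.2]), 0.79, array([0.5886, 0.0966]))]
caul_rest [(array([400.2,  60.9]), 0.74, array([0.6479, 0.2397]))]
lid_board []
caul_rest 0.89 [643.7 238.3 133.9  76.1  75.8]
lid_board 0.81 [500.8 220.2  92.   25.5  18.1]
```

View pics/m6.png

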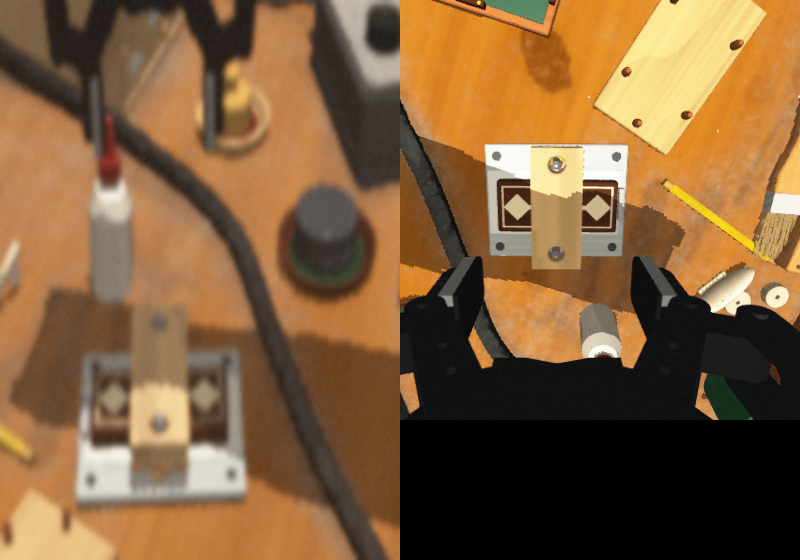

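Both weights are home: the large one is in its dish at (326,235). The post tips show at wrist pixels (276,163) and (276,253). I'll refine the caul centre from them.

```bash
python3 - <<'E'
from h import *
c=cam('wrist'); im=c['pixels']
p=[at(c,u,.044) for u in((276.3,163),(276,253))]; print(p,(p[0]+p[1])/2,np.degrees(np.arctan2(*(p[0]-p[1])[[1,0]])))
# caul edges at z=.038 : corners of its top
q=[at(c,u,.038) for u in((251,148),(302,148),(301,268),(252,268))]; print(np.mean(q,0))
E
```

```text
[array([0.57792546, 0.13090719, 0.044     ]), array([0.60019264, 0.06340624, 0.044     ])] [0.58905905 0.09715671 0.044     ] 108.25666373142225
[0.59012364 0.09480762 0.038     ]
```

>>> {"fn": "jog_arm", "kwargs": {
  "force": 30,
  "increments": [
    [[-0.01,0,0.12,0,0,0,60],[0,0,0.18,0,0,0,60],[0,0,0.12,0,0,0,60],[0,0,0.06,0,0,0,60],[0,0,0.02,0,0,0,60],[0,0,0,0,0,0,60],[0,0,0,0,0,0,60],[0,0,0,0,0,0,255],[0,0,0,0,0,0,255],[0,0,0,0,0,0,255],[0,0,0,0,0,0,255],[0,0,0,0,0,0,255]]
  ]
}}

```text
clock: 21.9
tcp_pos: [0.5908, 0.0959, 0.028]
orientation: [0.001, 0.584, 0.812, 0.001]
wrist_force: [-0.7, -0.3, 6.2]
finger_gap: 0.0392
grip_force: 31.2
```

>>> {"fn": "jog_arm", "kwargs": {
  "increments": [
    [[0,0,-0.03,0,0,0,255],[0,0,-0.04,0,0,0,255],[0,0,-0.04,0,0,0,255],[0,0,-0.04,0,0,0,255],[0,0,-0.08,0,0,0,255],[0,0,-0.12,0,0,0,255],[0,0,0,0,0,0,255],[0,0,0,0,0,0,255]]
  ]
}}

```text
clock: 22.7
tcp_pos: [0.5905, 0.0959, 0.1154]
orientation: [0.001, 0.584, 0.812, 0.001]
wrist_force: [-0.8, 0.0, -1.2]
finger_gap: 0.0392
grip_force: 30.6
```

```bash
python3 w.py w7 caul caul_rest box_lid; python3 - <<'E'
from h import *
s=env.get_state(); c=cam('wrist'); Rt=q2R(s['orientation'])
for d in spotter.cut_out('caul','wrist')[:1]:
    ys,xs=np.nonzero(d['region']); print(d['conf'],d['uv'],xs.min(),xs.max(),ys.min(),ys.max())
E
```

```text
t 22.7 tcp [0.5905 0.0959 0.1154] phi 108.59234063621497 z [ 0.0026 -0.     -1.    ] cam [0.5704 0.1576 0.2577] [ 0.0854 -0.2461 -0.9655] F [-0.7524  0.0356 -1.2272] gap 0.039154815662873925
caul [(array([276.1, 260.3]), 0.57, array([0.6024, 0.0622]))]
caul_rest [(array([414.9,  41.1]), 0.81, array([0.6457, 0.2424])), (array([123.3, 354.2]), 0.26, array([ 0.5032, -0.0788]))]
box_lid [(array([277. , 206.1]), 0.95, array([0.5907, 0.0994]))]
caul_rest 0.76 [642.5 234.2 126.4  76.6  76. ]
0.82 [275.1, 252.6] 226 327 154 363
```

View pics/w7.png

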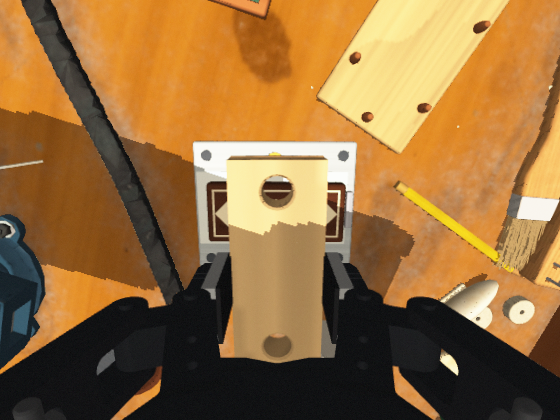

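The caul is held clear of the posts, with its holes at (278,190) and (277,345). Next I work out the in-hand offset and the transfer.

```bash
python3 - <<'E'
from h import *
s=env.get_state(); c=cam('wrist'); Rt=q2R(s['orientation'])
q=[Rt.T@(at(c,u,s['tcp_pos'][2]+.010)-s['tcp_pos']) for u in((278,190),(277,345))]; print(q,(q[0]+q[1])/2)
off=(q[0]+q[1])/2
phi=np.radians(-14.1+90); yaw=phi
x=np.array([np.cos(phi),np.sin(phi)]); y=np.array([np.sin(phi),-np.cos(phi)])
tgt=np.array([.6435,.2385])-x*off[0]-y*off[1]; d=tgt-s['tcp_pos'][:2]; print(tgt,'d',d,'in final frame units',(x@d)/.25,(y@d)/.25)
p=np.radians(108.59);x=np.array([np.cos(p),np.sin(p)]); y=np.array([np.sin(p),-np.cos(p)]); print('cur frame',x@d/.25,y@d/.25)
E
```

```text
[array([ 0.03855352,  0.00142355, -0.00998598]), array([-0.03346116,  0.00101058, -0.01001592])] [ 0.00254618  0.00121706 -0.01000095]
[0.64169932 0.23632703] d [0.05265372 0.14048898] in final frame units 0.5963342515721465 0.06736858618198549
cur frame 0.46549259136905397 0.37877396080353065
```

>>> {"fn": "jog_arm", "kwargs": {
  "increments": [
    [[0,0,-0.1,0,0,0.0454,255],[0,0,0,0,0,0.0454,255],[0,0,0,0,0,0.0454,255],[0,0,0,0,0,0.0454,255],[0.149,0.017,0,0,0,0,255],[0.149,0.017,0,0,0,0,255],[0.149,0.017,0,0,0,0,255],[0.149,0.017,0,0,0,0,255],[0,0,0.12,0,0,0,255],[0,0,0.16,0,0,0,255],[0,0,0.09,0,0,0,255],[0,0,0,0,0,0,255],[0,0,0,0,0,0,255]]
  ]
}}

```text
clock: 24.4
tcp_pos: [0.6422, 0.2362, 0.0463]
orientation: [-0.0, 0.789, 0.615, -0.001]
wrist_force: [0.5, -0.4, 0.3]
finger_gap: 0.0388
grip_force: 30.6
```

```bash
python3 w.py w8 caul_rest
```

```text
t 24.4 tcp [0.6422 0.2362 0.0463] phi 75.90355064178988 z [-0.0011 -0.0004 -1.    ] cam [0.6593 0.2994 0.1887] [-0.0635 -0.2521 -0.9656] F [ 0.5032 -0.4314  0.3089] gap 0.038817636036034824
caul_rest []
caul_rest 0.81 [650.9 264.5  80.9  75.1  75.9]
```

View pics/w8.png

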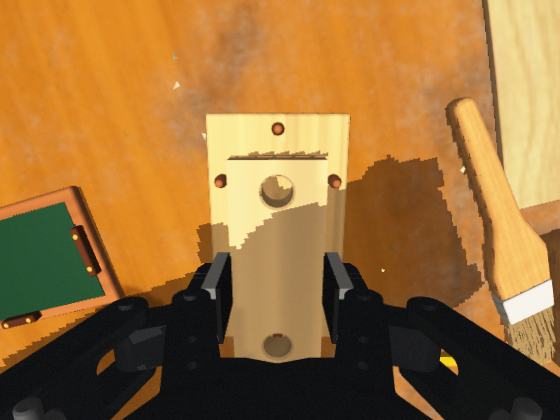

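The caul is aligned between the pegs, which show at (221,181), (335,181) and (278,128). One numeric check.

```bash
python3 - <<'E'
from h import *
s=env.get_state(); c=cam('wrist'); Rt=q2R(s['orientation'])
q=[Rt.T@(at(c,u,.021)-s['tcp_pos']) for u in((278,128),(221,181),(335,181))]; print(q)
print([Rt.T@(at(c,u,s['tcp_pos'][2]+.01)-s['tcp_pos']) for u in((278,190),(277,345))])
E
```

```text
[array([0.06265976, 0.00173782, 0.0279224 ]), array([ 0.03642382, -0.02728823,  0.02778166]), array([0.03637123, 0.03083667, 0.02797564])]
[array([ 0.03919393,  0.00160612, -0.00992924]), array([-0.03275945,  0.00119337, -0.01005081])]
```

>>> {"fn": "jog_arm", "kwargs": {
  "increments": [
    [[0.003,0,0.05,0,0,0,255],[0,0,0.04,0,0,0,255],[0,0,0.02,0,0,0,255],[0,0,0.011,0,0,0,255],[0,0,0.004,0,0,0,255],[0,0,0,0,0,0,255],[0,0,0,0,0,0,255]]
  ]
}}

```text
clock: 25.3
tcp_pos: [0.6429, 0.237, 0.0155]
orientation: [0.0, 0.789, 0.615, 0.0]
wrist_force: [0.7, -0.2, -1.6]
finger_gap: 0.039
grip_force: 30.6
```

>>> {"fn": "jog_arm", "kwargs": {
  "increments": [
    [[0,0,0.004,0,0,0,255],[0,0,0.003,0,0,0,255],[0,0,0,0,0,0,255]]
  ]
}}

```text
clock: 25.6
tcp_pos: [0.6429, 0.237, 0.0141]
orientation: [0.0, 0.789, 0.615, 0.0]
wrist_force: [-2.1, -0.4, 1.2]
finger_gap: 0.0394
grip_force: 30.9
```

>>> {"fn": "jog_arm", "kwargs": {
  "increments": [
    [[0,0,0.001,0,0,0,100],[0,0,0,0,0,0,100],[0,0,0,0,0,0,100],[0,0,0,0,0,0,100],[0,0,-0.06,0,0,0,100],[0,0,-0.13,0,0,0,100],[0,0,-0.19,0,0,0,100],[0,0,-0.18,0,0,0,100],[-0.176,0.011,0,0,0,0,80],[-0.176,0.011,0,0,0,0,80],[-0.176,0.011,0,0,0,0,80]]
  ]
}}

```text
clock: 26.7
tcp_pos: [0.6186, 0.1061, 0.1553]
orientation: [0.001, 0.788, 0.616, 0.001]
wrist_force: [0.8, -0.3, 0.1]
finger_gap: 0.0584
grip_force: 0.0
```

>>> {"fn": "jog_arm", "kwargs": {
  "increments": [
    [[0,0,0,0,0,-0.0454,80],[0,0,0,0,0,-0.0454,80],[0,0,0,0,0,-0.0454,80],[0,0,0,0,0,-0.0454,80],[0,0,0,0,0,-0.0454,80],[0,0,0,0,0,-0.0454,80],[0,0,0,0,0,-0.0454,80],[0,0,0,0,0,-0.0454,80],[0,0,0,0,0,-0.0454,80],[0,0,0,0,0,-0.0454,80],[0,0,0,0,0,-0.0454,80],[0,0,0,0,0,-0.0454,80],[0,0,0,0,0,-0.0454,80],[0,0,0,0,0,-0.0454,80],[0,0,0,0,0,-0.0454,80],[0,0,0,0,0,0,80],[0,0,0,0,0,0,80]]
  ]
}}

```text
clock: 28.4
tcp_pos: [0.6186, 0.107, 0.1541]
orientation: [0.0, -0.159, 0.987, -0.0]
wrist_force: [0.2, -0.1, 1.2]
finger_gap: 0.0586
grip_force: 0.0
```

```bash
python3 w.py w9 box_lid caul lid_board; python3 - <<'E'
from h import *
c=cam('wrist')
for d in spotter.cut_out('box_lid','wrist')[:1]:
    cn=max(cv2.findContours(d['region'].astype(np.uint8),cv2.RETR_EXTERNAL,cv2.CHAIN_APPROX_NONE)[0],key=cv2.contourArea)[:,0]
    P=np.array([at(c,p,.02)[:2] for p in cn])*1000; print(d['conf'],cv2.minAreaRect(P.astype(np.float32)))
E
```

```text
t 28.4 tcp [0.6186 0.107  0.1541] phi -161.70579750753421 z [ 0.0009 -0.     -1.    ] cam [0.5576 0.0863 0.2965] [ 0.247   0.0801 -0.9657] F [ 0.1994 -0.0804  1.1866] gap 0.05862280405390892
box_lid [(array([277.8, 160.9]), 0.59, array([0.5877, 0.0966]))]
caul [(array([400.4, 264.1]), 0.64, array([0.6382, 0.2274]))]
lid_board [(array([498.2,  95.1]), 0.93, array([0.4757, 0.2573]))]
lid_board 0.72 [521.5 -73.9  18.2  58.3  16.3]
0.77 ((590.7218627929688, 95.94384765625), (100.50132751464844, 45.637542724609375), 17.341121673583984)
```

View pics/w9.png

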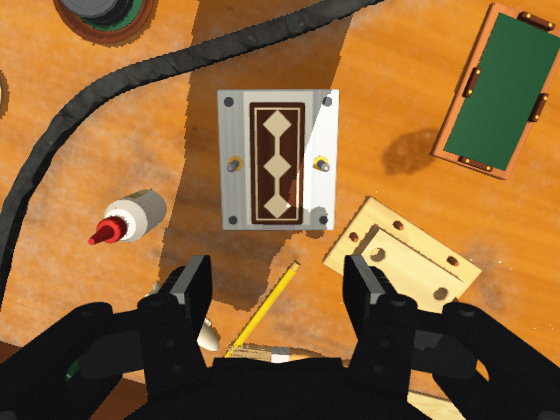

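All pictures are used; from here I use numbers only. In the last one the lid lies centred at (277,163), aligned with the tool, and the caul is between its pegs. Next I grip the lid 30 mm off-centre.

>>> {"fn": "jog_arm", "kwargs": {
  "force": 35,
  "increments": [
    [[0,0.002,0.12,0,0,0,80],[0,0,0.18,0,0,0,80],[0,0,0.16,0,0,0,80],[0,0,0.07,0,0,0,80],[0,0,0.028,0,0,0,80],[0,0,0.004,0,0,0,80],[0,0,0,0,0,0,80],[0,0,0,0,0,0,80]]
  ]
}}

```text
clock: 29.55
tcp_pos: [0.6197, 0.1075, 0.0145]
orientation: [0.002, -0.161, 0.987, -0.0]
wrist_force: [-0.0, 0.8, -0.0]
finger_gap: 0.0586
grip_force: 0.0
```

>>> {"fn": "jog_arm", "kwargs": {
  "increments": [
    [[0,0,0.006,0,0,0,80],[0,0,0,0,0,0,255],[0,0,0,0,0,0,255],[0,0,0,0,0,0,255],[0,0,0,0,0,0,255],[0,0,0,0,0,0,255]]
  ]
}}

```text
clock: 30.15
tcp_pos: [0.619, 0.1074, 0.0123]
orientation: [0.001, -0.161, 0.987, -0.0]
wrist_force: [-0.5, -0.2, 5.6]
finger_gap: 0.0425
grip_force: 36.3
```

>>> {"fn": "jog_arm", "kwargs": {
  "increments": [
    [[0,0,-0.04,0,0,0,255],[0,0,-0.08,0,0,0,255],[0,0,-0.14,0,0,0,255],[0,0,-0.16,0,0,0,255],[0,0,-0.08,0,0,0,255],[0,0,0,0,0,0,255],[0,0,0,0,0,0,255]]
  ]
}}

```text
clock: 30.85
tcp_pos: [0.6182, 0.1074, 0.1363]
orientation: [0.0, -0.161, 0.987, -0.0]
wrist_force: [0.1, 0.3, -0.3]
finger_gap: 0.0426
grip_force: 35.7
```

```bash
cat > l.py <<'E'
from h import *
np.set_printoptions(precision=4,suppress=True)
s=env.get_state(); c=cam('wrist'); Rt=q2R(s['orientation']); print(s['clock'],s['tcp_pos'],s['orientation'],s['wrist_force'],s['finger_gap'])
for d in spotter.cut_out('box_lid','wrist')[:1]:
    cn=max(cv2.findContours(d['region'].astype(np.uint8),cv2.RETR_EXTERNAL,cv2.CHAIN_APPROX_NONE)[0],key=cv2.contourArea)[:,0]
    P=np.array([Rt.T@(at(c,p,s['tcp_pos'][2]+.009)-s['tcp_pos']) for p in cn])[:,:2]*1000; r=cv2.minAreaRect(P.astype(np.float32)); print('lid in tool',d['conf'],r,P.min(0),P.max(0))
for d in spotter.cut_out('lid_board','wrist')[:2]:
    cn=max(cv2.findContours(d['region'].astype(np.uint8),cv2.RETR_EXTERNAL,cv2.CHAIN_APPROX_NONE)[0],key=cv2.contourArea)[:,0]
    P=np.array([at(c,p,.01)[:2] for p in cn])*1000; print('board',d['conf'],d['uv'],cv2.minAreaRect(P.astype(np.float32)))
print([(d['conf'],d['uv'],at(c,d['uv'],0)) for d in spotter.landmark_of('lid_board','wrist')[:2]])
E
python3 l.py
```

```text
30.85 [0.6182 0.1074 0.1363] [ 0.0001 -0.1606  0.987  -0.    ] [ 0.1249  0.2869 -0.283 ] 0.04264770194314127
board 0.67 [510.8, 96.5] ((477.35833740234375, 254.16534423828125), (128.46234130859375, 78.81291961669922), 1.3343209028244019)
board 0.46 [120.4, 223.0] ((682.9017333984375, -18.553722381591797), (39.65406799316406, 91.1065444946289), 43.6229248046875)
[(0.57, [511.0, 94.9], array([0.4759, 0.2571, 0.    ]))]
```

>>> {"fn": "jog_arm", "kwargs": {
  "increments": [
    [[0,0,0,0,0,0.0472,255],[0,0,0,0,0,0.0472,255],[0.1075,0.151,0,0,0,0,255],[0.1075,0.151,0,0,0,0,255],[0,0,0,0,0,0,255],[0,0,0,0,0,0,255]]
  ]
}}

```text
clock: 31.65
tcp_pos: [0.5615, 0.1823, 0.1354]
orientation: [-0.001, -0.014, 1.0, -0.0]
wrist_force: [-0.3, -0.5, -0.5]
finger_gap: 0.0429
grip_force: 35.8
```

```bash
cat >> l.py <<'E'
im=c['pixels'].astype(int); g=(im[:,:,1]>im[:,:,0]+15)&(im[:,:,1]>40)
n,lab,st,ce=cv2.connectedComponentsWithStats(g.astype(np.uint8))
for i in np.argsort(-st[1:,4])[:2]+1:
    cn=max(cv2.findContours((lab==i).astype(np.uint8),cv2.RETR_EXTERNAL,cv2.CHAIN_APPROX_NONE)[0],key=cv2.contourArea)[:,0]
    P=np.array([at(c,p,.008)[:2] for p in cn])*1000; print('felt',st[i],cv2.minAreaRect(P.astype(np.float32)))
# profile through the held lid: RGB rows down the pad midline
for r in range(60,360,12): print(r,im[r,262:292].mean(0).astype(int),end=' ')
E
python3 l.py
```

```text
31.65 [0.5615 0.1823 0.1354] [-0.0008 -0.0142  0.9999 -0.0004] [-0.2814 -0.499  -0.5006] 0.04291808135378524
lid in tool 0.66 ((-7.854778289794922, 48.80339050292969), (6.464832782745361, 17.644222259521484), 41.931396484375) [-14.6642  40.6519] [-3.2805 55.6907]
board 0.81 [377.3, 88.9] ((476.36376953125, 254.81622314453125), (126.69664001464844, 74.23973846435547), 0.8470127582550049)
[(0.59, [373.6, 99.0], array([0.4768, 0.2554, 0.    ]))]
felt [  336    17    88   156 11824] ((476.6109313964844, 256.50164794921875), (113.9029541015625, 59.70484161376953), 1.15114164352417)
felt [  3   0  29  20 339] ((418.22027587890625, -16.18136215209961), (22.941001892089844, 13.257628440856934), 88.66271209716797)
60 [231 156  46] 72 [226 146  42] 84 [91 48 28] 96 [115  74  50] 108 [227 212 179] 120 [235 222 191] 132 [234 221 189] 144 [200 176 143] 156 [130  95  68] 168 [131  94  68] 180 [130  94  67] 192 [192 164 126] 204 [226 210 173] 216 [220 201 159] 228 [152 125  93] 240 [115  85  61] 252 [113  82  59] 264 [129 101  74] 276 [214 194 151] 288 [214 193 151] 300 [142 115  85] 312 [73 38 23] 324 [238 157  43] 336 [235 153  48] 348 [236 157  55]
```

```bash
python3 - <<'E'
from h import *
np.set_printoptions(precision=4,suppress=True)
s=env.get_state(); c=cam('wrist'); Rt=q2R(s['orientation']); im=c['pixels'].astype(int)
f=lambda u,v:(Rt.T@(at(c,(u,v),s['tcp_pos'][2]+.0097)-s['tcp_pos']))[:2]*1000
for u in(250,277,305):
    col=im[60:350,u]; o=(abs(col-[232,153,46]).sum(1)<70)
    w=np.flatnonzero(~o)+60; print(u,w.min(),w.max(),f(u,w.min()),f(u,w.max()))
for v in(100,120,140,160,190):
    row=im[v,200:360]; o=row.sum(1)<300 
    w=np.flatnonzero(o)+200; print(v,w.min(),w.max(),f(w.min(),v),f(w.max(),v))
E
```

```text
250 60 321 [ 86.466  -10.1742] [-21.593  -12.3943]
277 79 319 [79.8318 -0.2911] [-20.5457  -0.311 ]
305 79 322 [79.8437 10.0762] [-22.0907  12.2286]
100 200 343 [ 72.4709 -29.2532] [72.4265 24.5014]
120 200 332 [ 65.1594 -29.6371] [65.1049 20.6299]
140 200 331 [ 57.6621 -30.0414] [57.6186 20.5288]
160 200 358 [ 49.9632 -30.4671] [49.964  31.4282]
190 223 330 [ 37.9889 -21.9046] [37.9905 20.8952]
```

The lid is square in the hand with its centre 29.7 mm from the TCP, and the board centre is (0.4765, 0.2555). Go and lower.

>>> {"fn": "jog_arm", "kwargs": {
  "increments": [
    [[0.107,0.151,0,0,0,0.003,255],[0.107,0.151,0,0,0,0,255],[0,0,0.1,0,0,0,255],[0,0,0.18,0,0,0,255],[0,0,0.1,0,0,0,255],[0,0,0.06,0,0,0,255],[0,0,0.03,0,0,0,255],[0,0,0.012,0,0,0,255],[0,0,0,0,0,0,255],[0,0,0,0,0,0,255]]
  ]
}}

```text
clock: 32.9
tcp_pos: [0.5085, 0.2559, 0.0167]
orientation: [0.001, -0.008, 1.0, 0.0]
wrist_force: [0.1, 0.2, 0.2]
finger_gap: 0.0431
grip_force: 35.9
```

>>> {"fn": "jog_arm", "kwargs": {
  "increments": [
    [[0.008,0,0,0,0,0,255],[0,0,0.01,0,0,0,255],[0,0,0.008,0,0,0,255],[0,0,0.004,0,0,0,255],[0,0,0,0,0,0,255],[0,0,0,0,0,0,255]]
  ]
}}

```text
clock: 33.5
tcp_pos: [0.5054, 0.2558, 0.0103]
orientation: [-0.0, -0.008, 1.0, -0.0]
wrist_force: [-0.4, 0.1, -0.2]
finger_gap: 0.043
grip_force: 36.0
```

>>> {"fn": "jog_arm", "kwargs": {
  "increments": [
    [[0,0,0.003,0,0,0,255],[0,0,0.002,0,0,0,255],[0,0,0,0,0,0,255]]
  ]
}}

```text
clock: 33.8
tcp_pos: [0.5055, 0.2558, 0.0102]
orientation: [0.0, -0.008, 1.0, -0.0]
wrist_force: [-3.9, -1.8, 9.5]
finger_gap: 0.0431
grip_force: 37.0
```

Contact made. Release, back off and verify everything.

>>> {"fn": "jog_arm", "kwargs": {
  "increments": [
    [[0,0,-0.001,0,0,0,90],[0,0,0,0,0,0,90],[0,0,0,0,0,0,90],[0,0,0,0,0,0,90],[0,0,-0.06,0,0,0,90],[0,0,-0.12,0,0,0,90],[0,0,-0.18,0,0,0,90],[0,0,-0.19,0,0,0,90],[0.1,-0.15,-0.05,0,0,0,90],[0.1,-0.15,-0.05,0,0,0,90],[0,-0.18,0,0,0,0,90],[0,-0.18,0,0,0,0,90],[0,0,0,0,0,0,90],[0,0,0,0,0,0,90]]
  ]
}}

```text
clock: 35.2
tcp_pos: [0.4584, 0.089, 0.1719]
orientation: [0.0, -0.007, 1.0, 0.0]
wrist_force: [-0.5, 0.8, 0.1]
finger_gap: 0.0551
grip_force: 0.0
```

```bash
python3 - <<'E'
from h import *
np.set_printoptions(precision=4,suppress=True)
s=env.get_state(); print(s['tcp_pos'],s['wrist_force'],s['clock'])
for n in('top','side','wrist'):
    c=cam(n); print(n)
    for k,z in dict(small_weight=.004,large_weight=.004,caul=.008,box_lid=.008,lid_board=0,caul_rest=0,small_dish=0,large_dish=0,glue_bottle=0).items():
        print(k,[(round(d['conf'],2),at(c,d['uv'],z)[:2]) for d in spotter.landmark_of(k,n)[:2]])
    for k,z in(('box_lid',.02),('caul',.024)):
        for d in spotter.cut_out(k,n)[:1]:
            cn=max(cv2.findContours(d['region'].astype(np.uint8),cv2.RETR_EXTERNAL,cv2.CHAIN_APPROX_NONE)[0],key=cv2.contourArea)[:,0]
            P=np.array([at(c,p,z)[:2] for p in cn])*1000; print(k,d['conf'],cv2.minAreaRect(P.astype(np.float32)))
E
```

```text
[0.4584 0.089  0.1719] [-0.4791  0.8414  0.0733] 35.2
top
small_weight [(0.67, array([ 0.6047, -0.1703]))]
large_weight [(0.72, array([ 0.4999, -0.0728])), (0.16, array([ 0.6136, -0.175 ]))]
caul [(0.64, array([0.6447, 0.24  ]))]
box_lid []
lid_board [(0.63, array([0.476 , 0.2598]))]
caul_rest [(0.58, array([0.6443, 0.2348]))]
small_dish [(0.94, array([ 0.6088, -0.172 ])), (0.5, array([ 0.5035, -0.0817]))]
large_dish [(0.76, array([ 0.5086, -0.0799]))]
glue_bottle [(0.51, array([0.6571, 0.0008])), (0.35, array([ 0.6143, -0.1739]))]
box_lid 0.53 ((513.47314453125, 256.844482421875), (24.23003387451172, 44.40351104736328), 1.1303461790084839)
caul 0.87 ((642.1396484375, 238.6747283935547), (103.21966552734375, 41.01374053955078), 76.8022689819336)
side
small_weight [(0.65, array([ 0.6053, -0.1721]))]
large_weight [(0.57, array([ 0.4984, -0.0749]))]
caul [(0.77, array([0.637 , 0.2405]))]
box_lid [(0.8, array([0.4735, 0.2662]))]
lid_board [(0.88, array([0.4726, 0.2504])), (0.3, array([0.584 , 0.1062]))]
caul_rest [(0.96, array([0.6392, 0.2443]))]
small_dish [(0.76, array([ 0.5918, -0.160
[... 201 characters left out ...]
59.0408020019531), (99.24349975585938, 55.06571578979492), 1.7587229013442993)
caul 0.83 ((638.1448974609375, 244.34292602539062), (108.7201156616211, 53.309478759765625), 76.14391326904297)
wrist
small_weight [(0.82, array([ 0.613, -0.175]))]
large_weight []
caul [(0.68, array([0.6437, 0.241 ]))]
box_lid [(0.63, array([0.4741, 0.2562]))]
lid_board []
caul_rest []
small_dish [(0.95, array([ 0.6072, -0.1725]))]
large_dish []
glue_bottle [(0.4, array([0.4774, 0.2586]))]
box_lid 0.57 ((474.58343505859375, 251.70706176757812), (100.72893524169922, 47.91438674926758), 1.0373176336288452)
caul 0.55 ((653.8287963867188, 247.27877807617188), (46.0903205871582, 26.799785614013672), 76.18925476074219)
```

Everything sits in its place and the robot is clear, so I'm handing in.

```bash
python3 -c "
from workcell import ticket
print(ticket.hand_in())"
```

```text
the job is handed in; nothing more can be done
None
```

The press was taken apart in the order asked and handed in at about 35 s: by the last camera checks both weights, the caul and the lid are in their places, and the glue bottle has not moved; no verdict came back with the hand-in.

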